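# Hang the dip thermometer in the stand over the beaker

### The arm

A 6-joint arm with a two-finger parallel gripper is mounted at the origin on the work surface. World frame = base frame: x ahead of the robot, y to its left, z up, the work surface at z = 0. Lengths are in m, angles in rad, forces in N, time in s.
With the tool pointing down it reaches from about 0.375 to 0.925 m from the base axis. Payload 5.7 kg.
Tool frame: the origin (TCP) lies midway between the tips of the shut fingers; the grasp point (between the pads) lies 19 mm behind it; z points along the fingers, y is the line along which they close (so a half turn about z gives the same grasp; the last joint's range is limited). The gripper opens to 88 mm and grips with 3 to 60 N. Pads are 20 mm wide; open, the fingers measure 115 mm over their backs; the gripper's body (75 mm by 178 mm) begins 61 mm behind the grasp point.
Start: joints at [-1.3, 0.359, 1.51, -0, 1.272, -0.115], TCP at [0.226, -0.556, 0.223] pointing down, gripper open.
Joint ranges: [-2.97, 2.97], [-1.01, 2.36], [0.21, 2.38], [-0.96, 4.11], [0.2, 2.71], [-2.98, 2.98]. Speed limits (rad/s): [2.39, 2.39, 3.14, 3.14, 3.14, 3.14].

### API

Orientations are given as a unit quaternion [x, y, z, w].
In Python, from bench import move_ptp, servo_line, goto_joints, move_gripper, sleep, inverse_kinematics, capture, PlanningError, close_job, spot_in, silhouettes, current_clock, current_joint_pos, current_qvel, current_joint_torque, current_position, current_orientation, current_force, current_torque, current_finger_gap, current_grip_force gives the robot as it stands. Calls block until the motion is done:
- move_ptp(position, orientation): joint-space move of the TCP to a pose.
- servo_line(position, orientation=None, rate=0.15, contact_N=None): straight line of the TCP; orientation=None keeps the orientation; rate is the mean speed in m/s. With contact_N (N) it stops when the force on the tool has changed by that much, and returns True; else False.
- goto_joints(angles): joint-space move.
- move_gripper(opening): finger opening in m; the grip force is fixed at half the most; returns when the fingers have stopped.
- sleep(seconds).
- inverse_kinematics(position, orientation): joint angles nearest the present ones, or None.
- capture(name): name is "side" or "top" or "wrist"; returns a dict with "image" (400x640x3 uint8, blue, green, red), "range_z" (400x640 float32, m along the optical axis (not along the pixel's ray), 0 where there is no reading), "intrinsics" (3x3 intrinsics, pixels), "R" (3x3) and "t" (3): a world point X has camera coordinates R X + t. Camera axes: x right, y down, z forward; pixel columns grow to the right and rows downward; lengths in m; the calibration is good to about 2 mm. A picture is of the moment at which its call begins.
A pose or a line that the arm cannot do raises PlanningError and nothing moves.
- close_job(): hands the job in; it is judged then, once.
Trained networks look in the newest picture that a camera, given by its name, has taken for a name from the list of things; names that differ only in an ending like _2 or _b are one class to them, and where a whole thing is asked for, a point or a joint stands for the part that bears it (a point fixed in the world has none). Each returns a list of dicts, best first, with "conf" (0 to 1); they miss things now and then, are a little off and sometimes report something else, mostly with a low value. They report only what shows in the picture. A call takes as long as a camera call.
- spot_in(camera, query): "xy" ([column, row] in pixels, amid what is visible of it).
- silhouettes(camera, query): "region" (400x640 bool, what is visible of it) and "xy" ([column, row] in pixels, amid what is visible of it).
Readings, each from a call of its own:
- current_clock(): time.
- current_joint_pos(): joint angles.
- current_qvel(): joint speeds.
- current_joint_torque(): joint torques, N m.
- current_position(): TCP position.
- current_orientation(): TCP orientation.
- current_force(): force on the tool from outside, world axes, zero at the start.
- current_torque(): the same for the moment, N m.
- current_finger_gap(): finger opening in m.
- current_grip_force(): force on a finger pad.
Only numpy, scipy, OpenCV 4.12 (cv2) and the standard library are available. Lean on these libraries where they do the work, as an engineer would, in place of code of your own. Each camera call takes 0.05 s, during which the arm holds its last target. There are 200 camera calls.

### The job

Take the dip thermometer (the tool with the plain upright round barrel) out of the white rack and lower its steel stem through the eye of the stand above the beaker, until its collar rests flat on the eye, then let go of it there, not dropping it from higher up. Leave the T-handled stirrer and the ball-headed sampler hanging in the rack.

Things in the scene. Friction and masses are not known exactly. Their poses are not given: they have to be found in the camera images.
- thermometer_grip (a point): Loose dip thermometer, 0.1 kg, hung upright in the rack. Top down: plain round grey barrel 26 mm wide, 50 tall (grip here), small display on top; collar 56 wide, 4 thick; steel stem 8 wide, 90 long below the collar's underside, foot tapered. Point: barrel's centre, on the axis, 29 mm above the collar's underside, 119 above the foot. z up; at the start x points across the rack's row.
- eye_top (a point): The eye: fixed level steel ring, hole 30 mm, outside 46, 8 thick, on the arm of a low stand. Point: centre of the hole at the ring's top face, 115 mm above the bench. z up; x along the arm to the post 100 mm away (12 thick, top 135 above the bench). A fixed glass beaker 68 wide stands below, rim 17 mm under the ring; the whole stem has room in it.
- stirrer_grip (a point): Bystander: loose grey stirrer with a T handle (level bar 64 mm long, 16 thick) on a like collar and stem, in the rack. Point: on its axis, 29 mm above the collar's underside; its top is 54 above the rack. z up. The fixed white rack: 300 x 80 mm plate, top 105 above the bench, a row of three 17 mm through holes 105 apart; the tools hang by their collars, in any order.
- sampler_grip (a point): Bystander: loose grey sampler with a ball head 36 mm wide on a like collar and stem, in the rack. Point: on its axis, 29 mm above the collar's underside; its top is 54 above the rack. z up.

How it is judged:
At the end, for the whole second after the job is handed in: The thermometer hangs at rest in the eye, its stem through the hole and its collar resting on the ring (barrel's centre 24 to 34 mm above the ring's top and within 15 mm of the hole's axis sideways, upright within 10 degrees); the stirrer and the sampler are within 30 mm of where they started (horizontal distance between thermometer_grip and eye_top below 0.015 m and z of thermometer_grip in the frame of eye_top between 0.024 and 0.034 m and angle between thermometer_grip's own z axis and vertical below 0.17 rad and linear speed of thermometer below 0.02 m/s and distance of each of stirrer_grip, sampler_grip from where it was at the start of the episode below 0.03 m); the robot touches nothing.
It fails at once if the thermometer is let go over the eye with its collar more than about 20 mm above the ring (contact force between the fingers and thermometer below 0.05 N and horizontal distance between thermometer_grip and eye_top below 0.03 m and z of thermometer_grip in the frame of eye_top above 0.05 m).
It fails at once if the stirrer or the sampler is taken out of its place in the rack (moved more than 60 mm) (distance of any of stirrer_grip, sampler_grip from where it was at the start of the episode above 0.06 m).
It also fails if it takes over 40 s, if anything falls off the work surface, if the arm or the gripper's body presses on something with over 40 N, if the wrist force passes 120 N, or if a joint passes its speed limit or range.

## Working session

There is one attempt and no reset: what is moved stays moved. The work goes in short steps, each a Python script; the robot and the scene stay as the last script left them, time stands still between calls to the robot, and variables do not carry over. Pictures are saved under pics/ and viewed, at most 10 in all, crops included, and the job is handed in when it is done.

```bash
mkdir -p pics
cat > h.py <<'E'
from bench import *
import numpy as np, cv2
def cloud(c):
    K=c["intrinsics"];z=c["range_z"];v,u=np.mgrid[0:400,0:640]
    P=np.stack([(u-K[0,2])/K[0,0]*z,(v-K[1,2])/K[1,1]*z,z],-1)
    return (P-c["t"])@c["R"]
E
python3 - <<'E'
from h import *
ims=[]
for n in ("top","side"):
    c=capture(n); W=cloud(c); im=c["image"].copy(); ims.append(im); np.savez(n+".npz",**c)
    print(n,"cam at",-c["R"].T@c["t"])
    for q in ("thermometer_grip","stirrer_grip","sampler_grip","eye_top"):
        for d in silhouettes(n,q)[:2] or spot_in(n,q)[:2]:
            m=d.get("region"); x=np.array(d["xy"]).astype(int)
            if m is None: print(q,d["conf"],x,W[x[1],x[0]].round(3));continue
            m=m&(c["range_z"]>0); p=W[m]
            print(q,round(d["conf"],2),x,m.sum(),np.median(p,0).round(3),np.percentile(p,2,axis=0).round(3),np.percentile(p,98,axis=0).round(3))
        for d in spot_in(n,q)[:2]: 
            x=np.array(d["xy"]).astype(int);print("  spot",q,round(d["conf"],2),x,W[x[1],x[0]].round(3))
    cv2.imwrite(f"pics/{n}.png",im)
E
```

```text
top cam at [ 0.45550026 -0.05410224  0.97307866]
thermometer_grip 0.9 [414 205] 523 [ 0.513 -0.231  0.11 ] [ 0.49  -0.261  0.105] [ 0.541 -0.21   0.161]
  spot thermometer_grip 0.66 [414 207] [ 0.515 -0.223  0.154]
stirrer_grip 0.62 [248 177] [0.6   0.147 0.059]
stirrer_grip 0.61 [367 204] [ 0.523 -0.125  0.156]
  spot stirrer_grip 0.62 [248 177] [0.6   0.147 0.059]
  spot stirrer_grip 0.61 [367 204] [ 0.523 -0.125  0.156]
sampler_grip 0.58 [464 209] 540 [ 0.503 -0.332  0.11 ] [ 0.482 -0.358  0.105] [ 0.53  -0.313  0.159]
  spot sampler_grip 0.79 [462 208] [ 0.512 -0.323  0.151]
eye_top 0.87 [246 175] 3541 [0.607 0.155 0.008] [0.521 0.092 0.004] [0.696 0.235 0.118]
  spot eye_top 0.81 [245 176] [0.609 0.162 0.022]
side cam at [0.1253573  0.65171907 0.82700917]
thermometer_grip 0.79 [370 168] 452 [ 0.514 -0.228  0.111] [ 0.492 -0.267  0.025] [ 0.542 -0.21   0.162]
  spot thermometer_grip 0.87 [371 169] [ 0.517 -0.226  0.126]
stirrer_grip 0.9 [347 190] 519 [ 0.526 -0.128  0.111] [ 0.499 -0.168  0.105] [ 0.557 -0.107  0.16 ]
stirrer_grip 0.66 [395 149] 389 [ 0.505 -0.333  0.112] [ 0.484 -0.367  0.105] [ 0.535 -0.314  0.159]
  spot stirrer_grip 0.69 [346 190] [ 0.531 -0.129  0.12 ]
sampler_grip 0.7 [396 150] 399 [ 0.505 -0.334  0.112] [ 0.482 -0.368  0.028] [ 0.533 -0.316  0.159]
eye_top 0.73 [239 288] 4554 [0.592 0.178 0.01 ] [0.522 0.117 0.005] [0.707 0.237 0.118]
  spot eye_top 0.7 [236 287] [0.587 0.204 0.076]
```

Run:
```python
from h import *
c=dict(np.load("top.npz")); d=dict(np.load("side.npz"))
a=cv2.resize(c["image"][110:270,180:500],(800,400)); b=cv2.resize(d["image"][110:350,150:470],(800,600))
cv2.imwrite("pics/a.png",a);cv2.imwrite("pics/b.png",b)
for n,k in (("top",c),("side",d)):
    W=cloud(k);ok=k["range_z"]>0
    for nm,x,y in (("th",.516,-.231),("st",.528,-.128),("sa",.506,-.335)):
        for lo,hi in ((.107,.113),(.12,.15),(.15,.17)):
            p=W[ok&(abs(W[...,2]-(lo+hi)/2)<(hi-lo)/2)&(np.hypot(W[...,0]-x,W[...,1]-y)<.035)]
            if len(p)>3: print(n,nm,lo,len(p),((p.min(0)+p.max(0))/2).round(4),(np.ptp(p,0)).round(3))
    p=W[ok&(abs(W[...,2]-.114)<.007)&(W[...,1]>.05)&(W[...,0]>.45)]
    print(n,"ring lvl",len(p),p.min(0).round(3),p.max(0).round(3))
    p=W[ok&(W[...,2]>.125)&(W[...,1]>.05)&(W[...,0]>.45)&(W[...,2]<.15)]
    print(n,"post",len(p),p.mean(0).round(4) if len(p) else "")
```

```text
top th 0.107 293 [ 0.5166 -0.2313  0.1099] [0.058 0.068 0.006]
top th 0.12 34 [ 0.5142 -0.2287  0.1339] [0.022 0.012 0.028]
top th 0.15 130 [ 0.5152 -0.235   0.1566] [0.025 0.025 0.013]
top st 0.107 283 [ 0.5238 -0.1288  0.11  ] [0.06  0.06  0.006]
top st 0.15 227 [ 0.5262 -0.1311  0.1558] [0.061 0.02  0.011]
top sa 0.107 254 [ 0.5052 -0.3322  0.1096] [0.064 0.06  0.005]
top sa 0.12 72 [ 0.5038 -0.3386  0.1433] [0.034 0.033 0.013]
top sa 0.15 169 [ 0.5053 -0.3389  0.1557] [0.029 0.031 0.011]
top ring lvl 413 [0.565 0.127 0.107] [0.694 0.195 0.121]
top post 27 [0.6794 0.1396 0.1331]
side th 0.107 187 [ 0.5148 -0.2316  0.11  ] [0.061 0.066 0.006]
side th 0.12 108 [ 0.5177 -0.2313  0.135 ] [0.026 0.021 0.03 ]
side th 0.15 82 [ 0.5174 -0.2368  0.1574] [0.024 0.031 0.014]
side st 0.107 284 [ 0.5283 -0.1276  0.11  ] [0.064 0.068 0.006]
side st 0.12 65 [ 0.5286 -0.1285  0.135 ] [0.063 0.012 0.03 ]
side st 0.15 161 [ 0.5286 -0.1303  0.1555] [0.064 0.02  0.011]
side sa 0.107 196 [ 0.5035 -0.3349  0.1099] [0.062 0.067 0.006]
side sa 0.12 90 [ 0.5062 -0.3346  0.135 ] [0.035 0.026 0.029]
side sa 0.15 73 [ 0.5077 -0.3363  0.1555] [0.029 0.028 0.011]
side ring lvl 497 [0.566 0.126 0.107] [0.697 0.196 0.121]
side post 41 [0.6811 0.141  0.1325]
```

View pics/a.png

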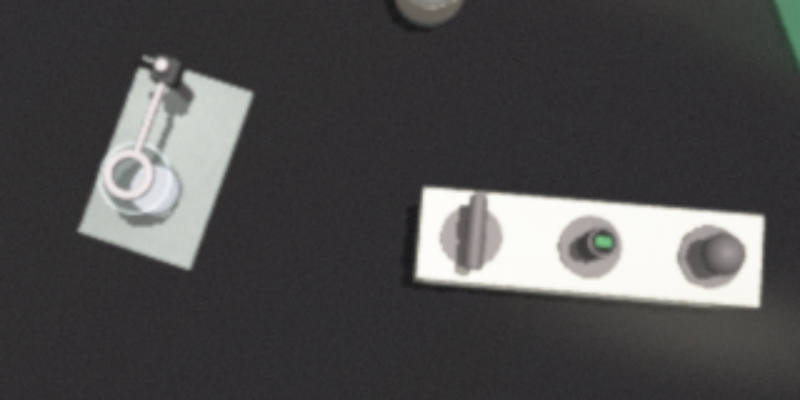

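View pics/b.png

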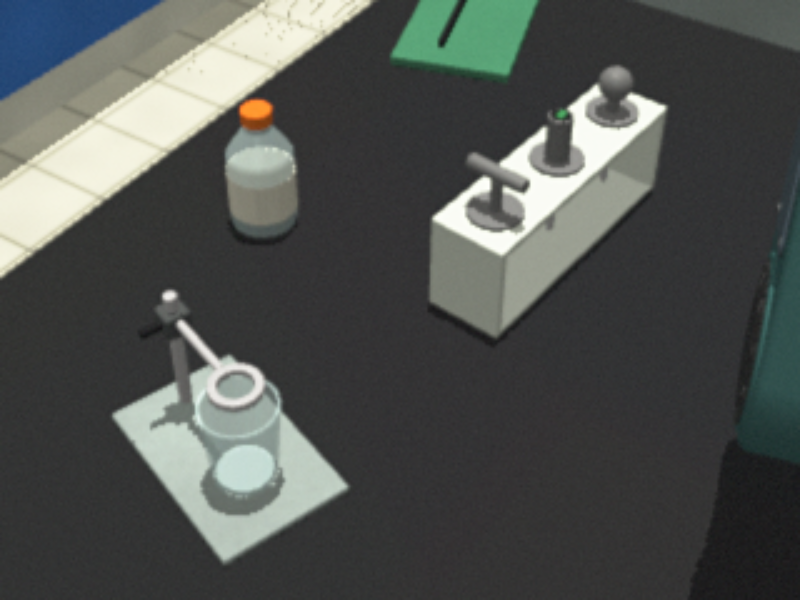

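The top and side views agree: the middle tool, with the green display at (603,242) in the top crop, is the thermometer. The T handle is left at (475,235) and the ball right at (722,255). The eye is at (129,174), with its post at (165,68). Next I'll go above the thermometer, fit the ring and check from the wrist.

```bash
cat >> h.py <<'E'
from scipy.spatial.transform import Rotation as Ro
from scipy.optimize import least_squares
def quat(yaw): # tool down, closing axis y along world direction yaw
    y=np.array([np.cos(yaw),np.sin(yaw),0]);z=np.array([0,0,-1.]);return Ro.from_matrix(np.stack([np.cross(y,z),y,z],1)).as_quat()
def best(p,yaw): # half turn with the smaller last joint
    o=[(abs(j[5]),i) for i in (0,1) if (j:=inverse_kinematics(p,quat(yaw+i*np.pi))) is not None]
    return quat(yaw+min(o)[1]*np.pi)
def ring(c,g=(.588,.172)):
    W=cloud(c);r=np.hypot(W[...,0]-g[0],W[...,1]-g[1])
    p=W[(c["range_z"]>0)&(abs(W[...,2]-.115)<.006)&(r<.026)&(r>.012)]
    s=least_squares(lambda x:np.hypot(p[:,0]-x[0],p[:,1]-x[1])-.019,g,loss="soft_l1",f_scale=.002);return s.x,len(p),np.median(p[:,2])
E
python3 - <<'E'
from h import *
for n in("top","side"): print(n,ring(dict(np.load(n+".npz"))))
q=best([.516,-.233,.25],-.11)
move_ptp([.516,-.233,.26],q); print(current_joint_pos(),current_position(),current_clock())
c=capture("wrist");W=cloud(c)
for d in silhouettes("wrist","thermometer_grip")[:2]:
    p=W[d["region"]&(c["range_z"]>0)]; print(d["conf"],d["xy"])
    for lo,hi in((.106,.113),(.115,.15),(.15,.17)):
        k=p[(p[:,2]>lo)&(p[:,2]<hi)]
        if len(k): print(lo,len(k),((k.min(0)+k.max(0))/2).round(4),np.ptp(k,0).round(3))
cv2.imwrite("pics/w.png",c["image"])
E
```

```text
top (array([0.58644113, 0.17353649]), 206, np.float64(0.11438788518934195))
side (array([0.58745699, 0.17448777]), 257, np.float64(0.11485565548530581))
[-5.47557080e-01  2.78460441e-01  1.53434121e+00 -5.28196009e-04
  1.32886390e+00 -4.35993669e-01] [ 0.51562375 -0.23393196  0.25987368] 2.55
0.83 [322.6, 190.4]
0.106 1237 [ 0.516  -0.236   0.1095] [0.054 0.055 0.007]
0.115 160 [ 0.5163 -0.2293  0.1323] [0.025 0.012 0.034]
0.15 620 [ 0.5163 -0.2361  0.1566] [0.025 0.025 0.012]
```

View pics/w.png

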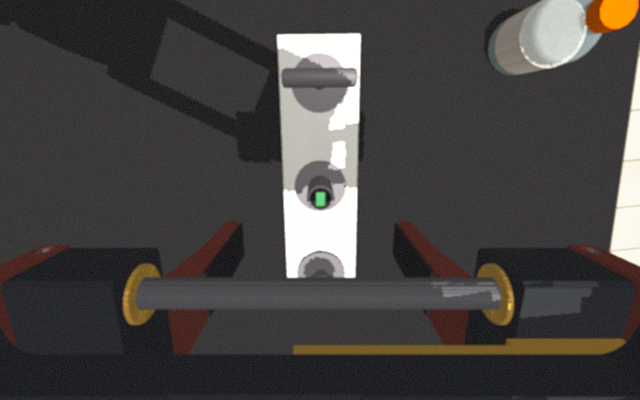

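The wrist view has the display at (320,198), centred between the fingers, with the T bar at (318,77) and the ball at about (320,270), both clear of the finger paths. The axis comes out at about (0.516, -0.235). Grasp and lift.

Run:
```python
from h import *
X,Y=.516,-.235
q=current_orientation()
servo_line([X,Y,.117],q,rate=.1,contact_N=8); print(current_position())
move_gripper(0.0); print("gap",current_finger_gap(),current_grip_force(),current_force())
servo_line([X,Y,.32],q,rate=.1); print("gap",current_finger_gap(),current_grip_force(),current_force(),current_position())
p=[.587,.174,.32]
for n in (-.11,.3,.74):
    j=inverse_kinematics(p,best(p,n)); print(n,j)
for n in("top","side"):
    c=capture(n);W=cloud(c)
    for g in silhouettes(n,"thermometer_grip")[:1]:
        k=W[g["region"]&(c["range_z"]>0)];print(n,g["conf"],g["xy"],np.percentile(k,[2,50,98],axis=0).round(3).tolist())
    if n=="side": cv2.imwrite("pics/lift.png",c["image"])
print(current_clock())
```

```text
[ 0.51643489 -0.2352472   0.1175938 ]
gap 0.025967243690937832 29.999951720237732 [0.28416583 0.10010071 0.42146296]
gap 0.0260307539722714 29.9998140335083 [ 0.03953506 -0.19659893 -1.19435436] [ 0.51578212 -0.23487201  0.31945   ]
-0.11 [ 1.75396061e-01  3.08313084e-01  1.34472520e+00 -4.44089210e-16
  1.48855437e+00  2.85396061e-01]
0.3 [ 1.75396061e-01  3.08313084e-01  1.34472520e+00 -4.44089210e-16
  1.48855437e+00 -1.24603939e-01]
0.74 [ 1.75396061e-01  3.08313084e-01  1.34472520e+00 -4.44089210e-16
  1.48855437e+00 -5.64603939e-01]
top 0.73 [426.5, 196.4] [[0.495, -0.23, 0.308], [0.518, -0.218, 0.311], [0.537, -0.208, 0.339]]
side 0.94 [378.7, 98.3] [[0.492, -0.244, 0.234], [0.515, -0.227, 0.313], [0.538, -0.21, 0.363]]
7.5917
```

View pics/lift.png

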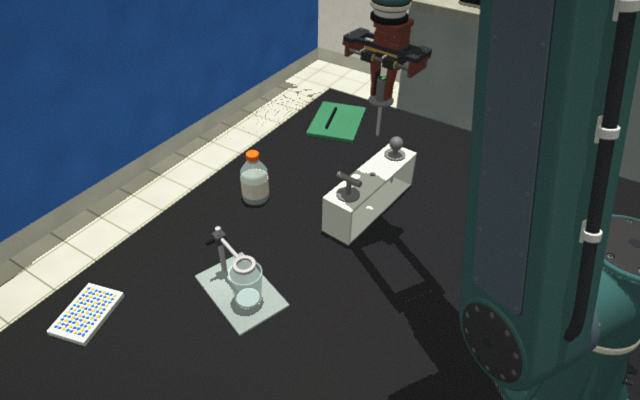

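The thermometer is held upright below the gripper, stem from (380,100) to (378,135), and both bystanders are still hanging in the rack at (348,185) and (396,148). Carry it over to the eye.

Run:
```python
from h import *
q=best([.587,.174,.32],-.11+.72)
move_ptp([.587,.174,.32],q); servo_line([.587,.174,.235],q,rate=.1)
print(current_position(),current_finger_gap(),current_clock())
P=[]
for n in("top","side"):
    c=capture(n);W=cloud(c);ok=c["range_z"]>0
    m=ok&(W[...,2]>.135)&(W[...,2]<.205)&(np.hypot(W[...,0]-.587,W[...,1]-.174)<.03)
    k=W[m]
    if len(k): print(n,len(k),np.median(k[k[:,2]<.165],0),np.median(k[k[:,2]>.18],0))
    try: print(ring(c))
    except Exception as e: print(e)
    P.append(cv2.resize(c["image"][130:330,150:350] if n=="top" else c["image"][190:350,160:320],(400,400)))
cv2.imwrite("pics/eye.png",np.hstack(P))
```

```text
[0.58754273 0.17402549 0.23568973] 0.025544902714177396 10.125
top 1 [0.58789543 0.1701235  0.14099364] [nan nan nan]
(array([0.58734847, 0.17361337]), 82, np.float64(0.11436455799381945))
side 104 [0.58743528 0.1748184  0.15042557] [0.58724809 0.17510499 0.19097048]
(array([0.58719326, 0.17486666]), 253, np.float64(0.11478598049427209))
  return _methods._mean(a, axis=axis, dtype=dtype,
  ret = um.true_divide(
```

View pics/eye.png

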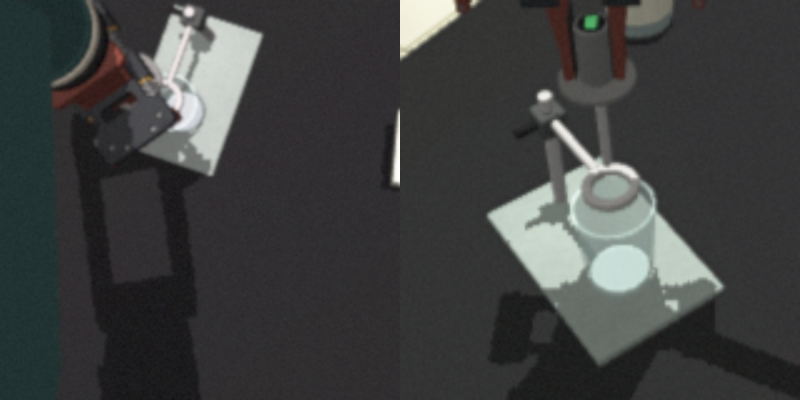

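The stem, at (603,135) in the right half, is vertical and lies over the ring at (610,185). Its measured axis is within about 3 mm of the ring centre, against 11 mm of clearance. Lower it until it makes contact.

Run:
```python
from h import *
q=current_orientation();X,Y=.587,.1745
print(servo_line([X,Y,.14],q,rate=.06,contact_N=4),current_position(),current_force())
print(servo_line([X,Y,.122],q,rate=.02,contact_N=4),current_position(),current_force(),current_finger_gap(),current_clock())
c=capture("side");W=cloud(c)
for g in silhouettes("side","thermometer_grip")[:1]:
    k=W[g["region"]&(c["range_z"]>0)];print(g["conf"],np.percentile(k,[2,50,98],axis=0).round(3).tolist())
cv2.imwrite("pics/low.png",cv2.resize(c["image"][190:350,160:320],(500,500)))
```

```text
False [0.58728539 0.17454403 0.1403954 ] [ 0.47006865  0.24900261 -1.03231228]
True [0.58689239 0.17450163 0.12682573] [-0.71705292  0.19086888  2.74953916] 0.025264426357764016 12.6083
0.65 [[0.563, 0.158, 0.069], [0.582, 0.181, 0.125], [0.604, 0.199, 0.171]]
```

View pics/low.png

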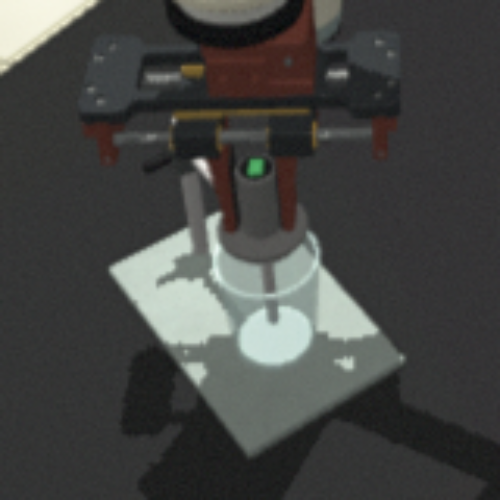

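Contact came at TCP z = 0.1268, where 0.1276 was expected. The collar covers the ring at (262,240) and the stem is inside the beaker, so I'll release and retreat.

Run:
```python
from h import *
q=current_orientation();p=current_position()
move_gripper(.06); print(current_finger_gap())
servo_line([p[0],p[1],.30],q,rate=.1); move_ptp([.516,.0,.33],q); sleep(.3)
c=capture("side");W=cloud(c)
for n in("thermometer_grip","stirrer_grip","sampler_grip"):
  for g in silhouettes("side",n)[:1]:
    k=W[g["region"]&(c["range_z"]>0)];print(n,g["conf"],np.percentile(k,[2,50,98],axis=0).round(3).tolist())
ok=c["range_z"]>0
for lo,hi in((.114,.122),(.125,.155),(.16,.18)):
    k=W[ok&(W[...,2]>lo)&(W[...,2]<hi)&(np.hypot(W[...,0]-.587,W[...,1]-.174)<.035)];print(lo,((k.min(0)+k.max(0))/2).round(4),np.ptp(k,0).round(3))
cv2.imwrite("pics/end.png",c["image"]);print(current_clock(),current_force())
```

```text
0.05985332553370883
thermometer_grip 0.62 [[0.565, 0.151, 0.079], [0.583, 0.18, 0.122], [0.614, 0.198, 0.171]]
stirrer_grip 0.79 [[0.498, -0.171, 0.105], [0.526, -0.128, 0.111], [0.556, -0.107, 0.16]]
sampler_grip 0.55 [[0.484, -0.36, 0.104], [0.505, -0.333, 0.112], [0.533, -0.315, 0.159]]
0.114 [0.5901 0.1727 0.1181] [0.06  0.058 0.007]
0.125 [0.587  0.1748 0.14  ] [0.024 0.024 0.03 ]
0.16 [0.5886 0.1739 0.167 ] [0.027 0.026 0.014]
16.5833 [-0.26096648 -0.55345813 -0.57604934]
```

View pics/end.png

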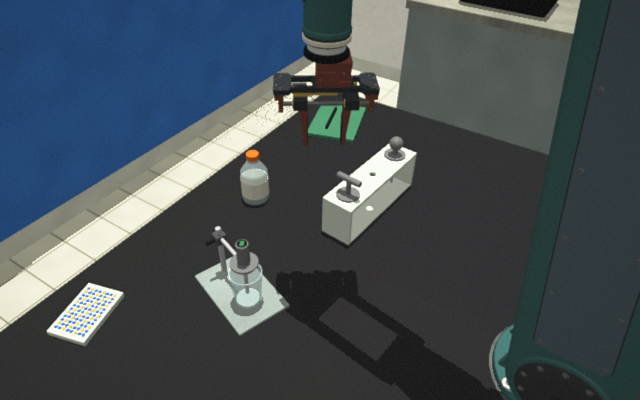

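The thermometer stands upright in the eye at (243,255), centred with its collar on the ring. Both bystanders are where they started, at (348,187) and (396,147), and the robot is clear of everything.

```bash
python3 -c "
from bench import *
print(close_job())"
```

```text
the job is handed in; nothing more can be done
None
```

The thermometer hangs upright in the eye with its collar on the ring, the stirrer and sampler are still in the rack where they started, and the job was handed in at about 17 s of the 40 s; no verdict was reported back.

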